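# Fill the bitters carrier and hold it ready to carry

### The job

Two cells of the bottle carrier on the bar cart are empty: set one spare bitters bottle upright in each of them, lowering it in rather than dropping it, and leave the bottles that are already in place where they are. Then take the full carrier by its walnut grip, lift it about 10 cm clear of the mirror without tipping it, and finish while still holding it there, level and still; leave the decanters, the shaker and the bowl alone.

Things in the scene. Friction and masses are not known exactly. Their poses are not given: they have to be found in the camera images.
- carrier_grip (a point): centre of the bottle carrier's grip: a walnut cross bar 40 mm long (along its x), 16 mm thick (along its y) and 28 mm tall, on top of the carrier's central brass post (10 mm thick). It lies 166 mm above the carrier's underside and its top is the carrier's highest point, 180 mm up. z points up. The carrier weighs 0.3 to 0.45 kg empty, under 1 kg full
- carrier: centre of the underside of the loose bottle carrier (stands on the mirror, height 0): a walnut disc 200 mm in diameter and 8 mm thick with six round cells of brass wire in a ring about the central post. x and y as the grip's, z up
- cell0 (a point): centre of cell 0's floor (the disc's upper face, 8 mm above the carrier's underside), 70 mm from the carrier's axis in the direction 30 degrees from the carrier's x. The cell is a brass wire ring with a 48 mm opening, its wire (5 mm thick) 34 mm above this floor, for one bottle standing upright; empty or already holding a bottle
- cell1 (a point): centre of cell 1's floor (the disc's upper face, 8 mm above the carrier's underside), 70 mm from the carrier's axis in the direction 90 degrees from the carrier's x. The cell is a brass wire ring with a 48 mm opening, its wire (5 mm thick) 34 mm above this floor, for one bottle standing upright; empty or already holding a bottle
- cell2 (a point): centre of cell 2's floor (the disc's upper face, 8 mm above the carrier's underside), 70 mm from the carrier's axis in the direction 150 degrees from the carrier's x. The cell is a brass wire ring with a 48 mm opening, its wire (5 mm thick) 34 mm above this floor, for one bottle standing upright; empty or already holding a bottle
- cell3 (a point): centre of cell 3's floor (the disc's upper face, 8 mm above the carrier's underside), 70 mm from the carrier's axis in the direction 210 degrees from the carrier's x. The cell is a brass wire ring with a 48 mm opening, its wire (5 mm thick) 34 mm above this floor, for one bottle standing upright; empty or already holding a bottle
- cell4 (a point): centre of cell 4's floor (the disc's upper face, 8 mm above the carrier's underside), 70 mm from the carrier's axis in the direction 270 degrees from the carrier's x. The cell is a brass wire ring with a 48 mm opening, its wire (5 mm thick) 34 mm above this floor, for one bottle standing upright; empty or already holding a bottle
- cell5 (a point): centre of cell 5's floor (the disc's upper face, 8 mm above the carrier's underside), 70 mm from the carrier's axis in the direction 330 degrees from the carrier's x. The cell is a brass wire ring with a 48 mm opening, its wire (5 mm thick) 34 mm above this floor, for one bottle standing upright; empty or already holding a bottle
- bottle0_mid (a point): bitters bottle, amber glass with a tall black screw cap, half-way up on its axis (54 mm above its underside and 54 mm below its top), z up; stands in some cell of the carrier at the start. 39 mm in diameter up to 56 mm, narrowing to an 18 mm neck from 68 to 80 mm, cap 24 mm in diameter from 80 to 108 mm above its underside; about 0.08 kg; all six bottles are alike
- bottle1_mid (a point): bitters bottle, amber glass with a tall black screw cap, half-way up on its axis (54 mm above its underside and 54 mm below its top), z up; stands in some cell of the carrier at the start. 39 mm in diameter up to 56 mm, narrowing to an 18 mm neck from 68 to 80 mm, cap 24 mm in diameter from 80 to 108 mm above its underside; about 0.08 kg; all six bottles are alike
- bottle2_mid (a point): bitters bottle, amber glass with a tall black screw cap, half-way up on its axis (54 mm above its underside and 54 mm below its top), z up; stands in some cell of the carrier at the start. 39 mm in diameter up to 56 mm, narrowing to an 18 mm neck from 68 to 80 mm, cap 24 mm in diameter from 80 to 108 mm above its underside; about 0.08 kg; all six bottles are alike
- bottle3_mid (a point): bitters bottle, amber glass with a tall black screw cap, half-way up on its axis (54 mm above its underside and 54 mm below its top), z up; stands in some cell of the carrier at the start. 39 mm in diameter up to 56 mm, narrowing to an 18 mm neck from 68 to 80 mm, cap 24 mm in diameter from 80 to 108 mm above its underside; about 0.08 kg; all six bottles are alike
- bottle4_mid (a point): bitters bottle, amber glass with a tall black screw cap, half-way up on its axis (54 mm above its underside and 54 mm below its top), z up; spare: stands on the mirror beside the carrier at the start. 39 mm in diameter up to 56 mm, narrowing to an 18 mm neck from 68 to 80 mm, cap 24 mm in diameter from 80 to 108 mm above its underside; about 0.08 kg; all six bottles are alike
- bottle5_mid (a point): bitters bottle, amber glass with a tall black screw cap, half-way up on its axis (54 mm above its underside and 54 mm below its top), z up; spare: stands on the mirror beside the carrier at the start. 39 mm in diameter up to 56 mm, narrowing to an 18 mm neck from 68 to 80 mm, cap 24 mm in diameter from 80 to 108 mm above its underside; about 0.08 kg; all six bottles are alike
- decanter0: bystander: empty square whisky decanter with its glass stopper, 85 x 85 mm and 242 mm tall; origin at the centre of its underside
- decanter1: bystander: a second decanter, the same
- shaker: bystander: stainless cocktail shaker, 88 mm in diameter, 212 mm tall; origin at the centre of its underside
- bowl: bystander: white porcelain bowl, 110 mm in diameter, 45 mm tall; origin at the centre of its underside
- cart: the bar cart, fixed; its flat mirrored tier (height 0) carries everything; origin at the centre of that tier's upper face
Not all that is in view belongs to the job. What is shaped like the part that bears bottle4_mid but green is not meant. What is shaped like the part that bears bottle1_mid but green is not meant.

How it is judged:
By the outcome, as a careful person would: the job done as asked, in the order asked, and still so for the second after the job is handed in, while the arm keeps its last pose, push and grip.
It also fails if it takes over 67 s, if anything falls off the work surface, if the arm or the gripper's body presses on something with over 40 N, if the wrist force passes 120 N, or if a joint passes its speed limit or range.

### The arm

A 7-joint arm with a two-finger parallel gripper is mounted at the origin on the work surface. World frame = base frame: x ahead of the robot, y to its left, z up, the work surface at z = 0. Lengths are in m, angles in rad, forces in N, time in s.
With the tool pointing down it reaches from about 0.4 to 0.875 m from the base axis. Payload 6.5 kg.
Tool frame: the origin (TCP) lies on the front face of the gripper's body, between the roots of the fingers; the fingertips stand 73 mm ahead of it and the grasp point (between the pads) lies 54 mm ahead of it; y points along the fingers, z is the direction in which the jaws open and shut, and the axes are right-handed (so a half turn about y gives the same grasp; the last joint's range is limited). The gripper opens to 85 mm and grips with 20 to 120 N. Pads are 22 mm wide; open, the fingers measure 114 mm over their backs; the gripper's body (76 mm by 85 mm) begins 54 mm behind the grasp point. The pads swing forward as they close: fully open they stand 13 mm farther back than shut.
Start: joints at [1.088, 0.536, -0.004, 1.538, 0.003, 1.067, -0.071], TCP at [0.263, -0.594, 0.304] pointing down, gripper open.
Joint ranges: [-2.7, 2.7], [-0.37, 2.16], [-1.27, 1.26], [0.24, 2.4], [-1.31, 4.45], [0.19, 1.91], [-2.76, 2.76]. Speed limits (rad/s): [2.39, 2.39, 3.14, 3.14, 3.14, 3.14, 3.14].

### API

Orientations are given as a 3x3 rotation matrix whose columns are the frame's x, y, z axes.
In Python, from cell import telemetry, viewer, order gives the robot as it stands.
- The arm moves only by the tool arm_command, never from a script. Its argument "plan" is a list that holds one entry, the list of rows, each a list of 7 numbers: the shift along the world's x, y, z in mm, then the turn, a rotation vector about the world's x, y, z in degrees, then the finger opening in mm, from 0 to 85.4. In form: [[[x, y, z, wx, wy, wz, hand], ...]]. A call has exactly 10 rows; each row is the pose to reach, as a shift and turn from the pose commanded when the call began; what a row does not reach only later rows make up. A row lasts 1/8 s, in which the tool goes at most 62.5 mm and 10.7 degrees, less where a joint would pass 70% of its speed; a pose out of reach is approached as far as the arm can. A call with a gripper value outside its range is refused whole. The fingers move at their own pace and stop on an object; "squeeze" is the grip in N (left out, the last holds). Time passes only in rows, so rows that repeat a pose let the fingers close, or fill a call up. It gives the time, the measured TCP pose, the force and the opening at its end, in the units of the state.
- telemetry.sense(): the state, without advancing time (a new reading comes with each control period).
- viewer.snapshot(name): name is "scene" or "top" or "wrist"; returns (picture, depth): 400x640x3 uint8, blue, green, red; 400x640 float32, m along the optical axis (not along the pixel's ray), 0 where there is no reading.
- viewer.camera_params(name): a dict with "fx", "fy", "cx", "cy" (pixels), "extrinsics" (4x4, takes a point from world to camera coordinates); the wrist camera has in their place "tool_from_camera" (4x4, takes a point from camera to tool coordinates, whose origin is the TCP and whose axes are the tool frame's). Camera axes: x right, y down, z forward; pixel columns grow to the right and rows downward; lengths in m; the calibration is good to about 2 mm. A picture is of the moment at which its call begins: read the wrist's pose just before it. camera_params takes no time and is no camera call.
- order.hand_in(): hands the job in, once; it reports no verdict.
The state is a dict: "time_s": time; "joints": joint angles; "dq": joint speeds; "tau": joint torques, N m; "eef_pos": TCP position; "tool_rot": TCP orientation; "force": force on the tool from outside, world axes, zero at the start; "torque": the same for the moment, N m; "grip_width": finger opening in m.
Only numpy, scipy, OpenCV 4.12 (cv2) and the standard library are available. Lean on these libraries where they do the work, as an engineer would, in place of code of your own. Each camera call takes 0.05 s, during which the arm holds its last target. There are 200 camera calls.

## Working session

There is one attempt and no reset: what is moved stays moved. The work goes in short steps, Python scripts to look and compute and a tool call to move; the robot and the scene stay as the last step left them, time stands still between calls to the robot, and variables do not carry over. Pictures are saved under pics/ and viewed, about 8 in all and at most 12, crops included, and the job is handed in when it is done.

Besides the shell and the picture viewer there is one more tool, called after ">>>" by a JSON object that holds its "api" and its "payload", one argument or row to a line. arm_command: Moves the arm, as the interface text tells. Its arguments: {"type":"object","properties":{"plan":{"type":"array"},"squeeze":{"type":"number"}},"required":["plan"]}

```bash
mkdir -p pics; ls
cat > h.py <<'E'
import numpy as np, cv2
from cell import telemetry, viewer, order
def snap(n):
    s=telemetry.sense(); im,d=viewer.snapshot(n); p=viewer.camera_params(n)
    if n=="wrist":
        T=np.eye(4);T[:3,:3]=s["tool_rot"];T[:3,3]=s["eef_pos"]; W=T@np.array(p["tool_from_camera"])
    else: W=np.linalg.inv(np.array(p["extrinsics"]))
    return im,d,p,W
def cloud(d,p,W):
    v,u=np.mgrid[:d.shape[0],:d.shape[1]]
    P=np.stack([(u-p["cx"])/p["fx"]*d,(v-p["cy"])/p["fy"]*d,d],-1)
    X=P@W[:3,:3].T+W[:3,3]; X[d==0]=np.nan
    return X
def px(X,p,W):
    c=np.linalg.inv(W)@np.append(X,1); return p["fx"]*c[0]/c[2]+p["cx"],p["fy"]*c[1]/c[2]+p["cy"]
E
python3 - <<'E'
from h import *
s=telemetry.sense(); print(s)
for n in("scene","top"):
    im,d,p,W=snap(n); cv2.imwrite(f"pics/{n}0.png",im); np.savez(f"{n}0.npz",im=im,d=d,W=W,X=cloud(d,p,W)); print(n,p)
E
```

```text
pics
{'time_s': 0.0, 'joints': array([ 1.08781156,  0.5371901 , -0.0044308 ,  1.5388715 ,  0.0025976 ,
        1.06727736, -0.0711924 ]), 'dq': array([-0.00079321,  0.00132758, -0.00137427,  0.00092128,  0.00017948,
        0.00090211, -0.00090098]), 'tau': array([-2.09308018e-04, -5.83410287e+01,  1.04853686e+00, -2.59109420e+01,
        1.23297769e-02,  9.45599430e-03, -5.76983120e-05]), 'eef_pos': array([ 0.26291983, -0.5939034 ,  0.30299817]), 'tool_rot': array([[-9.14366203e-01, -8.21177021e-04,  4.04887357e-01],
       [-4.04888169e-01,  1.53468758e-03, -9.14364925e-01],
       [ 1.29479866e-04, -9.99998485e-01, -1.73575132e-03]]), 'force': array([-0.15806291,  0.77004616, -0.63152925]), 'torque': array([-0.02237504, -0.02526105, -0.00443648]), 'grip_width': 0.08558567152947703}
scene {'fx': 365.5762378569882, 'fy': 365.5762378569882, 'cx': 316.6678600902123, 'cy': 200.00164402004617, 'extrinsics': array([[-0.087475  ,  0.9960889 , -0.01245079,  0.02414531],
       [ 0.55025412,  0.03789603, -0.83413686, -0.22312126],
       [-0.83040263, -0.07981722, -0.55141697,  1.62605849],
       [ 0.        ,  0.        ,  0.        ,  1.        ]])}
top {'fx': 450.3755764518071, 'fy': 450.3755764518071, 'cx': 320.87676485998776, 'cy': 193.27884938780463, 'extrinsics': array([[ 0.01181352, -0.99972286,  0.0203627 ,  0.01281679],
       [-0.99581344, -0.01360842, -0.09039026,  0.59116488],
       [ 0.09064231, -0.01920962, -0.99569823,  1.51236122],
       [ 0.        ,  0.        ,  0.        ,  1.        ]])}
```

View pics/scene0.png

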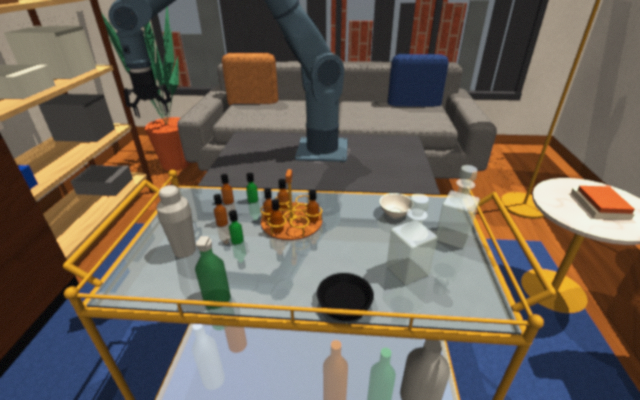

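View pics/top0.png

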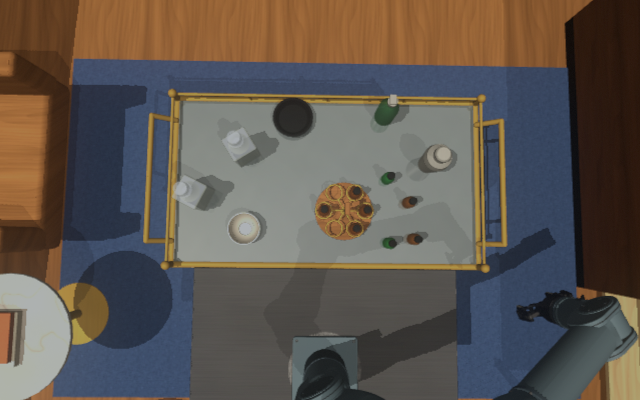

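The scene view shows the carrier at (292,218) with bottles around it. In the top view the carrier is at (344,211). Candidates for the spare bottles are (409,202) and (414,239), both amber, and (388,178) and (390,242), both green decoys; I choose the amber pair. Next I'll take one close crop and measure.

Run:
```python
from h import *
z=np.load("top0.npz"); im,X=z["im"],z["X"]
c=cv2.resize(im[165:260,300:440],None,fx=5.7,fy=5.7,interpolation=cv2.INTER_CUBIC); cv2.imwrite("pics/crop0.png",c)
def blobs(m,lo):
    n,l,st,_=cv2.connectedComponentsWithStats(m.astype(np.uint8))
    for i in range(1,n):
        if st[i,4]>=lo:
            q=X[l==i]; print(st[i],np.round(np.nanmedian(q,0),4),np.round(np.nanmin(q,0),3),np.round(np.nanmax(q,0),3))
roi=np.zeros(im.shape[:2],bool); roi[165:260,300:440]=1
Z=X[...,2]
print("mirror z",np.nanmedian(Z[150:160,260:300]), np.nanmedian(Z[245:255,350:380]))
print("all>0.09");blobs(roi&(Z>.09),4)
print("grip>.15");blobs(roi&(Z>.15),3)
print("tall");R=np.zeros_like(roi);R[90:270,165:490]=1;blobs(R&(Z>.03),60)
z=np.load("scene0.npz");X=z["X"];Z=X[...,2];R=np.zeros_like(roi);R[170:245,205:330]=1
print("scene>.09");blobs(R&(Z>.085)&(Z<.2)&(X[...,0]<.8)&(X[...,0]>.4),4)
```

```text
mirror z -0.0007980684285080475 -0.0010029992367744933
all>0.09
[423 165  17   7  99] [ 0.6668 -0.3307  0.1453] [ 0.657 -0.353  0.094] [ 0.682 -0.313  0.173]
[387 172   8   8  45] [ 0.6468 -0.2045  0.1062] [ 0.635 -0.216  0.093] [ 0.657 -0.194  0.113]
[352 187   8   8  45] [ 0.592  -0.0912  0.1134] [ 0.582 -0.101  0.094] [ 0.605 -0.08   0.122]
[409 197   8   8  50] [ 0.5642 -0.277   0.1063] [ 0.553 -0.289  0.09 ] [ 0.576 -0.266  0.116]
[344 202   6  13  76] [ 0.5326 -0.0561  0.178 ] [ 0.514 -0.064  0.149] [ 0.552 -0.049  0.185]
[320 206   8   7  44] [0.5324 0.013  0.1141] [0.523 0.002 0.091] [0.542 0.024 0.121]
[363 206   8   8  49] [ 0.5316 -0.1264  0.1137] [ 0.521 -0.137  0.095] [ 0.544 -0.116  0.121]
[352 225   8   7  47] [ 0.4728 -0.0917  0.1137] [ 0.463 -0.102  0.094] [ 0.483 -0.081  0.123]
[414 236   9   7  49] [ 0.44   -0.2921  0.1066] [ 0.43  -0.305  0.092] [ 0.45  -0.283  0.113]
[388 240   9   8  47] [ 0.4261 -0.2089  0.1068] [ 0.413 -0.222  0.09 ] [ 0.436 -0.199  0.116]
grip>.15
[429 165  11   5  45] [ 0.6678 -0.3345  0.1626] [ 0.66  -0.348  0.151] [ 0.674 -0.318  0.173]
[3
[... 1066 characters left out ...]
1167] [ 0.461 -0.108  0.085] [ 0.556 -0.053  0.182]
[246 173   8   9  63] [ 0.4317 -0.2118  0.1007] [ 0.415 -0.226  0.085] [ 0.439 -0.202  0.11 ]
[220 174   9  10  59] [ 0.4467 -0.2955  0.1014] [ 0.426 -0.309  0.085] [ 0.455 -0.285  0.109]
[264 188   8  12  80] [ 0.5401 -0.1287  0.1067] [ 0.519 -0.141  0.087] [ 0.546 -0.118  0.117]
[309 190   7  12  76] [0.5408 0.0103 0.108 ] [0.523 0.    0.086] [0.547 0.02  0.118]
[213 194   9  11  72] [ 0.5706 -0.2797  0.102 ] [ 0.552 -0.292  0.085] [ 0.58  -0.27   0.109]
[271 199   9  13  86] [ 0.6007 -0.0935  0.1089] [ 0.577 -0.107  0.086] [ 0.607 -0.083  0.119]
[228 210  10  11  82] [ 0.6531 -0.2065  0.103 ] [ 0.631 -0.221  0.086] [ 0.66  -0.197  0.11 ]
```

View pics/crop0.png

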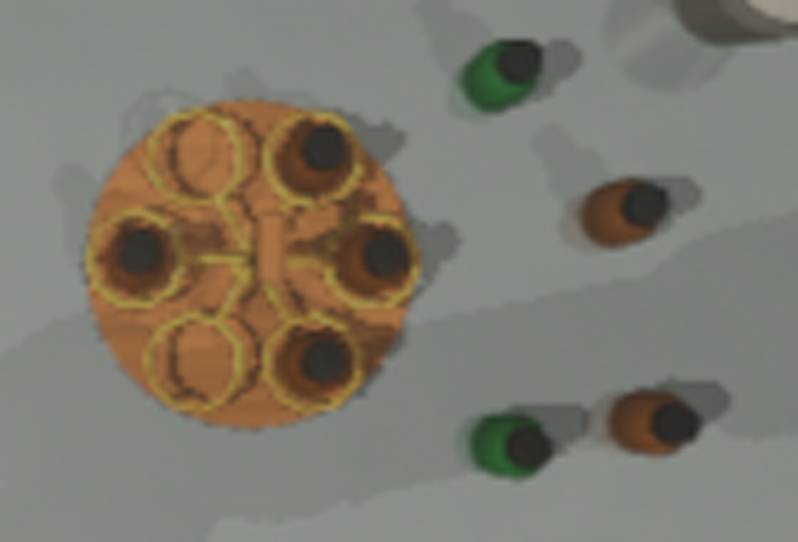

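The crop confirms it: the amber bottles are at (640,205) and (668,422), the greens at (519,62) and (526,447). The empty rings are at (200,155) and (197,362), so cells 0 and 2. The carrier's x lies along world x, centred at about (0.532, -0.057). I'll move above the first amber spare.

>>> {"api": "arm_command", "payload": {
  "plan": [
    [[20, 20, 20, 0, 0, 1, 85], [60, 65, 40, 0, 0, 2, 85], [100, 105, 50, 0, 0, 3, 85], [140, 150, 50, 0, 0, 4, 85], [180, 190, 50, 0, 0, 5, 85], [220, 235, 50, 0, 0, 6, 85], [260, 275, 50, 0, 0, 6, 60], [290, 305, 50, 0, 0, 6, 60], [301, 317, 50, 0, 0, 6, 60], [301, 317, 50, 0, 0, 6, 60]]
  ],
  "squeeze": 30
}}

```text
time_s: 1.35
eef_pos: [0.5646, -0.2762, 0.3542]
tool_rot: [[-0.866, 0.0, 0.5], [-0.5, 0.0, -0.866], [-0.0, -1.0, -0.0]]
force: [-0.3, -0.3, -0.0]
grip_width: 0.0599
```

```bash
cat >> h.py <<'E'
def caps(X,lo,hi,n0=15,roi=None):
    "centroids of level-topped blobs between heights lo and hi"
    m=(X[...,2]>lo)&(X[...,2]<hi)
    n,l,st,_=cv2.connectedComponentsWithStats(m.astype(np.uint8)); out=[]
    for i in range(1,n):
        if st[i,4]>=n0:
            q=X[l==i]; (c,(w,h),a)=cv2.minAreaRect((q[:,:2]*1000).astype(np.float32))
            out.append((st[i,:5],np.round(q.mean(0),4),np.round(c,1),np.round([w,h,a],1)))
    return out
E
python3 - <<'E'
from h import *
s=telemetry.sense(); print(s["time_s"],s["eef_pos"],s["tool_rot"].round(3))
im,d,p,W=snap("wrist"); print(np.round(p["tool_from_camera"],3)); X=cloud(d,p,W)
cv2.imwrite("pics/w1.png",im); print("mirror",np.nanmedian(X[...,2]))
for c in caps(X,.103,.111): print(*c)
z=np.load("top0.npz");X=z["X"].copy();X[:165]=np.nan;X[260:]=np.nan;X[:,:300]=np.nan;X[:,440:]=np.nan
for lo,hi in((.103,.109),(.111,.119),(.172,.19)):
  for c in caps(X,lo,hi): print("top",*c)
E
```

```text
1.35 [ 0.56455637 -0.27616021  0.35417113] [[-0.866  0.     0.5  ]
 [-0.5    0.    -0.866]
 [-0.    -1.    -0.   ]]
[[ 0.001  0.953  0.304 -0.077]
 [ 0.    -0.304  0.953 -0.07 ]
 [ 1.    -0.001 -0.    -0.   ]
 [ 0.     0.     0.     1.   ]]
mirror 0.00032585083848246654
[ 53  56  18  26 157] [0.536  0.0017 0.107 ] [534.9   4. ] [23.3 12.1 30.2]
[177  57  13  25  88] [ 0.5946 -0.104   0.1072] [ 594.4 -102.4] [22.9  8.8 16.9]
[291  68  24  26 456] [ 0.6451 -0.2092  0.1079] [ 645.1 -209.3] [22.7 22.8  5.6]
[409  75  16  64  82] [ 0.6803 -0.3202  0.1071] [ 680.  -323.6] [62.1 14.5 36.2]
[122 101   8  10  46] [ 0.5333 -0.0636  0.107 ] [533.2 -63.4] [ 9.   4.1 23.7]
[185 128  14  22  74] [ 0.5382 -0.1368  0.1069] [ 537.4 -135.5] [22.9  8.9 45.5]
[132 161  17  21  99] [ 0.4782 -0.1012  0.1071] [ 477.  -100.7] [22.7  8.8 47.2]
[313 173  21  21 345] [ 0.5634 -0.2807  0.1076] [ 563.3 -280.7] [22.1 22.4 30.5]
[207 244  21  19 298] [ 0.425  -0.2135  0.1074] [ 424.3 -213.2] [23.  23.  54.1]
[275 266  19  18 272] [ 0.4391 -0.2971  0.1074] [ 438.2 -297.4] [23.2 22.7 53.7]
[  0 390  10  10  57] [ 0.0565 -0.0387  0.1058] [ 56.7 -38.3] [18.6  4.5 49.6]
top [387 172   8   7  32] [ 0.6464 -0.2056  0.1059] [ 646.  -205.5] [18.5 21.5 46.3]
top [410 197   7   8  27] [ 0.5639 -0.2767  0.1063] [ 564.3 -277.9] [20.9 21.7 43.4]
top [415 236   7   7  31] [ 0.4393 -0.2931  0.1062] [ 440.  -293.1] [19.3 20.1  0.8]
top [389 240   4   8  16] [ 0.4248 -0.206   0.1066] [ 424.9 -204.4] [ 9.9 22.3 86.8]
top [353 188   7   7  36] [ 0.5932 -0.0917  0.1142] [591.8 -91.3] [19.8 19.5 89.7]
top [320 206   8   7  37] [0.5322 0.0126 0.1145] [532.4  13. ] [20.4 20.7 45.5]
top [364 206   7   7  33] [ 0.5338 -0.1273  0.1144] [ 534. -127.] [19.5 19.9  3. ]
top [353 225   7   7  30] [ 0.4727 -0.0923  0.1144] [472.8 -92. ] [19.2 19.4  0.7]
top [345 202   5  13  64] [ 0.5327 -0.0574  0.1787] [532.9 -57.5] [37.4 13.1  0.3]
```

Wrist view gives crisp cap tops with the right size (23 mm) and height (0.1075): A at (0.5633,-0.2807), B at (0.4384,-0.2973). Measuring the carrier with the same camera while descending to A.

Run:
```python
from h import *
im,d,p,W=snap("wrist"); X=cloud(d,p,W)
for lo,hi in((.112,.119),(.175,.186)):
  for c in caps(X,lo,hi): print(*c)
m=(abs(X[...,2]-.008)<.004)&(abs(X[...,1]+.06)<.13)&(abs(X[...,0]-.533)<.13)
q=X[m][:,:2]; print(cv2.minEnclosingCircle((q*1000).astype(np.float32)), m.sum())
```

```text
[ 32  53  29  27 569] [0.5321 0.0085 0.1157] [531.3   9.6] [22.9 24.4 37.8]
[158  52  27  27 537] [ 0.5926 -0.0957  0.1158] [592.4 -95.2] [23.1 22.9 46. ]
[409  71  17  61  75] [ 0.6824 -0.317   0.1157] [ 682.2 -319. ] [56.1 11.1 29. ]
[114  99   9  11  51] [ 0.5333 -0.0632  0.1154] [532.6 -63.1] [10.   4.7 17.5]
[170 127  24  24 427] [ 0.5325 -0.1306  0.1157] [ 532.1 -130.4] [23.  22.9 47.6]
[119 161  24  23 401] [ 0.4723 -0.0962  0.1157] [471.5 -95.7] [22.9 23.  79. ]
[446  62  51  77 836] [ 0.691  -0.3354  0.1784] [ 693.3 -341.4] [57.4 35.6 33.4]
[  49   77   33   52 1119] [ 0.5331 -0.062   0.179 ] [532.2 -60.6] [39.4 16.4  0.5]
((531.7032470703125, -60.0191650390625), 100.14730072021484) 8939
```

>>> {"api": "arm_command", "payload": {
  "plan": [
    [[0, -2, -15, 0, 0, 0, 60], [-1, -4, -45, 0, 0, 0, 60], [-1, -4, -80, 0, 0, 0, 60], [-1, -4, -115, 0, 0, 0, 60], [-1, -4, -150, 0, 0, 0, 60], [-1, -4, -180, 0, 0, 0, 60], [-1, -4, -197, 0, 0, 0, 60], [-1, -4, -205, 0, 0, 0, 60], [-1, -4, -205, 0, 0, 0, 60], [-1, -4, -205, 0, 0, 0, 15]]
  ],
  "squeeze": 30
}}

```text
time_s: 2.7
eef_pos: [0.5638, -0.2817, 0.15]
tool_rot: [[-0.867, 0.002, 0.498], [-0.498, -0.001, -0.867], [-0.001, -1.0, 0.002]]
force: [-0.7, 0.3, 0.3]
grip_width: 0.0433
```

>>> {"api": "arm_command", "payload": {
  "plan": [
    [[0, 0, 0, 0, 0, 0, 15], [0, 0, 0, 0, 0, 0, 15], [0, 0, 0, 0, 0, 0, 15], [0, 0, 0, 0, 0, 0, 15], [0, 0, 4, 0, 0, 0, 15], [0, 0, 15, 0, 0, 0, 15], [0, 0, 40, 0, 0, 0, 15], [0, 0, 80, 0, 0, 0, 15], [0, 0, 120, 0, 0, 0, 15], [0, 0, 160, 0, 0, 0, 15]]
  ]
}}

```text
time_s: 3.95
eef_pos: [0.5629, -0.2813, 0.3108]
tool_rot: [[-0.867, 0.0, 0.498], [-0.498, -0.0, -0.867], [-0.0, -1.0, 0.0]]
force: [0.2, -0.7, -0.1]
grip_width: 0.0228
```

Grasp held (opening 22.8 mm). Wrist-frame carrier centre is (0.532,-0.0603), yaw about 0.5°; all four bottles agree within 1 mm. Cell 0 → (0.5926,-0.025). Carrying.

>>> {"api": "arm_command", "payload": {
  "plan": [
    [[2, 10, 15, 0, 0, 0, 15], [5, 40, 35, 0, 0, 0, 15], [10, 80, 50, 0, 0, 0, 15], [15, 125, 50, 0, 0, 0, 15], [20, 165, 50, 0, 0, 0, 15], [25, 205, 50, 0, 0, 0, 15], [28, 235, 50, 0, 0, 0, 15], [30, 250, 50, 0, 0, 0, 15], [30, 256, 50, 0, 0, 0, 15], [30, 256, 50, 0, 0, 0, 15]]
  ]
}}

```text
time_s: 5.2
eef_pos: [0.593, -0.0262, 0.3587]
tool_rot: [[-0.867, -0.001, 0.497], [-0.497, -0.001, -0.867], [0.001, -1.0, 0.0]]
force: [-0.6, -0.4, -0.9]
grip_width: 0.0232
```

Run:
```python
from h import *
s=telemetry.sense(); print(s["time_s"],s["eef_pos"],s["grip_width"],s["force"])
im,d,p,W=snap("wrist"); X=cloud(d,p,W)
for lo,hi in((.111,.119),(.175,.186)):
  for c in caps(X,lo,hi): print(*c)
m=(abs(X[...,2]-.0435)<.004)&(np.hypot(X[...,0]-.5926,X[...,1]+.025)<.032)
print("ring",m.sum(),X[m].mean(0),cv2.minEnclosingCircle((X[m][:,:2]*1000).astype(np.float32)))
# held bottle: cylinder body bottom
for z0 in (.22,.235,.25):
    m=(abs(X[...,2]-z0)<.004)&(np.hypot(X[...,0]-.593,X[...,1]+.025)<.035)
    if m.sum()>5: print(z0,m.sum(),X[m][:,:2].min(0),X[m][:,:2].max(0))
u=px([.5926,-.025,.0435],p,W);print(u)
cv2.imwrite("pics/w2.png",im)
a,_,pa,Wa=snap("scene"); cv2.imwrite("pics/s2.png",cv2.resize(a[60:260,180:380],None,fx=2.8,fy=2.8,interpolation=cv2.INTER_CUBIC))
```

```text
5.2 [ 0.5929746  -0.02616022  0.35865992] 0.023214346221681764 [-0.59453109 -0.35326224 -0.9301755 ]
[585   0  54  64 892] [ 0.8489 -0.1871  0.1149] [ 850.6 -194.7] [65.3 31.8 74.7]
[256 201  21  21 334] [0.5323 0.01   0.1155] [531.8  10.1] [23.  22.9 44.5]
[361 200  22  21 335] [ 0.5926 -0.0939  0.1155] [592.2 -94.3] [23.  22.7 16.3]
[566 204  56  60 384] [ 0.6972 -0.3165  0.1149] [ 696.7 -325. ] [80.4 33.   6.1]
[369 256  10  16  85] [ 0.5381 -0.1332  0.1153] [ 538.1 -134. ] [21.3  7.7 50.6]
[631 257   9  30 139] [ 0.6814 -0.3332  0.1764] [ 679.6 -334.5] [34.6  7.3 48.8]
ring 465 [ 0.59380167 -0.02407162  0.04377159] ((592.1065063476562, -24.791669845581055), 30.31719207763672)
0.22 134 [ 0.58890831 -0.03947726] [ 0.611541   -0.00670291]
0.235 158 [ 0.58954795 -0.03952324] [ 0.61147008 -0.00669031]
0.25 201 [ 0.58935574 -0.03931443] [ 0.61154682 -0.00670658]
(np.float64(318.97202896728896), np.float64(168.06509324974454))
```

View pics/w2.png

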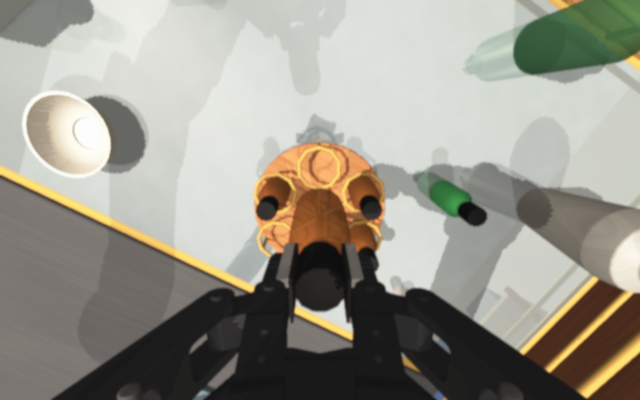

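The wrist picture shows the bottle held upright at (320,240), with the empty ring at (322,168) ahead. Fitted ring centre (0.5921,-0.0248), bottle axis about (0.592,-0.0262). A 1 mm correction is enough; lowering.

>>> {"api": "arm_command", "payload": {
  "plan": [
    [[0, 1, -15, 0, 0, 0, 15], [0, 1, -45, 0, 0, 0, 15], [0, 1, -80, 0, 0, 0, 15], [0, 1, -115, 0, 0, 0, 15], [0, 1, -138, 0, 0, 0, 15], [0, 1, -150, 0, 0, 0, 15], [0, 1, -160, 0, 0, 0, 15], [0, 1, -170, 0, 0, 0, 15], [0, 1, -180, 0, 0, 0, 15], [0, 1, -188, 0, 0, 0, 15]]
  ]
}}

```text
time_s: 6.55
eef_pos: [0.5932, -0.0244, 0.1704]
tool_rot: [[-0.867, 0.0, 0.498], [-0.498, -0.0, -0.867], [-0.0, -1.0, 0.0]]
force: [-0.0, 0.9, -0.6]
grip_width: 0.023
```

>>> {"api": "arm_command", "payload": {
  "plan": [
    [[0, 0, -4, 0, 0, 0, 15], [0, 0, -6, 0, 0, 0, 15], [0, 0, -8, 0, 0, 0, 15], [0, 0, -9, 0, 0, 0, 15], [0, 0, -10, 0, 0, 0, 15], [0, 0, -11, 0, 0, 0, 15], [0, 0, -12, 0, 0, 0, 15], [0, 0, -13, 0, 0, 0, 15], [0, 0, -13, 0, 0, 0, 15], [0, 0, -13, 0, 0, 0, 15]]
  ]
}}

```text
time_s: 7.8
eef_pos: [0.5932, -0.0243, 0.1579]
tool_rot: [[-0.867, 0.0, 0.498], [-0.498, 0.0, -0.867], [-0.0, -1.0, 0.0]]
force: [-0.1, 0.2, -0.4]
grip_width: 0.0233
```

>>> {"api": "arm_command", "payload": {
  "plan": [
    [[0, 0, -0.5, 0, 0, 0, 15], [0, 0, -1, 0, 0, 0, 15], [0, 0, -1, 0, 0, 0, 15], [0, 0, -1.5, 0, 0, 0, 15], [0, 0, -1.5, 0, 0, 0, 15], [0, 0, -1.5, 0, 0, 0, 15], [0, 0, -1.5, 0, 0, 0, 15], [0, 0, -1.5, 0, 0, 0, 15], [0, 0, -1.5, 0, 0, 0, 15], [0, 0, -1.5, 0, 0, 0, 15]]
  ]
}}

```text
time_s: 9.05
eef_pos: [0.5937, -0.0241, 0.1579]
tool_rot: [[-0.867, 0.001, 0.498], [-0.498, -0.0, -0.867], [-0.001, -1.0, 0.001]]
force: [-1.9, 0.2, 11.4]
grip_width: 0.0231
```

Run:
```python
from h import *
s=telemetry.sense(); print(s["time_s"],s["eef_pos"],s["grip_width"],s["force"])
im,d,p,W=snap("scene"); X=cloud(d,p,W)
for c in caps(X,.105,.13,5): print(*c)
cv2.imwrite("pics/s3.png",cv2.resize(im[150:250,220:345],None,fx=6,fy=6,interpolation=cv2.INTER_CUBIC))
```

```text
9.05 [ 0.59371342 -0.02411975  0.15789084] 0.023063211830872864 [-1.93950921  0.23825818 11.39413632]
[124  41   6   4  18] [-1.7904 -1.8473  0.1192] [-1783.2 -1842.1] [58.8 30.8 41.7]
[135  41   9   4  28] [-1.7846 -1.7292  0.1184] [-1788.8 -1729.3] [92.9 47.7 71. ]
[90 43 14  9 47] [-1.588  -2.0031  0.118 ] [-1598.6 -2003.6] [203.9  25.8   0.5]
[155  42   9   6  30] [-1.686  -1.5023  0.1181] [-1713. -1535.] [156.7  59.   55.9]
[173  42 100   7 324] [-1.7193 -0.9569  0.1172] [-1712.6  -978.3] [866.3 108.1  87.1]
[329  43 206   7 677] [-1.7105  0.7508  0.1174] [-1700.5   723.4] [1592.2  120.2   89.7]
[536  43  44   4 145] [-1.7868  1.7433  0.1173] [-1782.6  1739.5] [323.4  70.3  87.8]
[584  43  56  24 237] [-1.4364  1.9582  0.1175] [-1466.   1956.4] [6.747e+02 3.240e+01 4.000e-01]
[145  52  10   7  33] [-1.3158 -1.4088  0.1168] [-1313.3 -1405.5] [149.9  32.   45.3]
[165  53   9   5  33] [-1.3049 -1.2515  0.1186] [-1330.2 -1260.1] [100.   54.5  28. ]
[222  54  52   6 267] [-1.2739 -0.64    0.1188] [-1285.2  -650.6] [375.   99.6  89.6]
[393  55  55   7 282] [-1.2727  0.5925  0.1189] [-
[... 947 characters left out ...]
  5   5] [ 0.534  -0.0644  0.1151] [534.2 -64.3] [ 1.4  0.5 36.4]
[312 192   4   6   9] [0.5413 0.0168 0.1098] [542.6  14.9] [ 3.  12.6 37.8]
[290 197  20  12 125] [ 0.5996 -0.0221  0.1163] [594.1 -23.1] [23.8 60.  32.9]
[271 199   8   8  51] [ 0.598  -0.0948  0.1132] [595.1 -95.3] [23.4 21.4  9.5]
[441 205  37  16 261] [0.6191 0.4241 0.1175] [611.7 442.6] [ 56.6 113.1  13.4]
[228 210   9   6  37] [ 0.6489 -0.2085  0.1077] [ 649.6 -207.9] [20.9 22.7 58.1]
[159 214  33  18 218] [ 0.7298 -0.335   0.1177] [ 721.5 -339.5] [40.2 83.1 29.4]
[390 231  47  26 372] [0.7682 0.2797 0.1179] [765.8 279.6] [114.8  60.   77.7]
[195 257  29  22 359] [ 0.888  -0.1915  0.1177] [ 880.6 -195.2] [45.7 66.2 26.3]
```

View pics/s3.png

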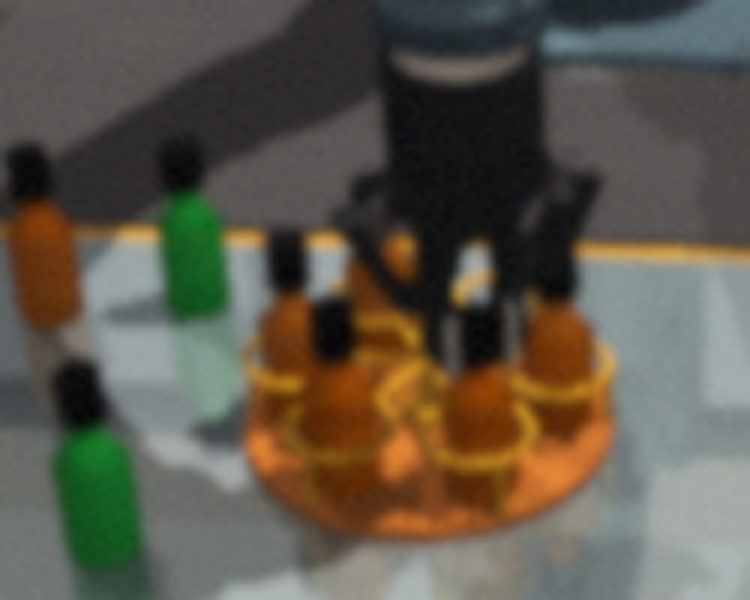

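The bottle in the gripper stands inside its ring at (482,430), base on the disc, and the floor contact showed at the expected height (11 N). Releasing and rising.

>>> {"api": "arm_command", "payload": {
  "plan": [
    [[0, 0, 1.5, 0, 0, 0, 15], [0, 0, 1.5, 0, 0, 0, 25], [0, 0, 1.5, 0, 0, 0, 35], [0, 0, 1.5, 0, 0, 0, 45], [0, 0, 1.5, 0, 0, 0, 45], [0, 0, 10, 0, 0, 0, 45], [0, 0, 30, 0, 0, 0, 45], [0, 0, 65, 0, 0, 0, 45], [0, 0, 105, 0, 0, 0, 45], [0, 0, 145, 0, 0, 0, 45]]
  ]
}}

```text
time_s: 10.35
eef_pos: [0.5932, -0.0243, 0.3044]
tool_rot: [[-0.867, 0.002, 0.498], [-0.498, 0.0, -0.867], [-0.001, -1.0, 0.001]]
force: [0.9, 0.1, -0.7]
grip_width: 0.0448
```

>>> {"api": "arm_command", "payload": {
  "plan": [
    [[-2, -5, 15, 0, 0, -2, 45], [-18, -32, 35, 0, 0, -10, 50], [-40, -70, 46, 0, 0, -18, 60], [-62, -110, 46, 0, 0, -26, 60], [-84, -150, 46, 0, 0, -34, 60], [-106, -190, 46, 0, 0, -42, 60], [-128, -228, 46, 0, 0, -50, 60], [-146, -256, 46, 0, 0, -56, 60], [-155, -273, 46, 0, 0, -60, 60], [-155, -273, 46, 0, 0, -60, 60]]
  ]
}}

```text
time_s: 11.6
eef_pos: [0.4379, -0.2979, 0.3474]
tool_rot: [[-0.864, -0.0, -0.503], [0.503, 0.0, -0.864], [0.0, -1.0, -0.0]]
force: [0.8, 0.1, 0.2]
grip_width: 0.06
```

Run:
```python
from h import *
s=telemetry.sense(); print(s["time_s"],s["eef_pos"],s["grip_width"],s["force"])
im,d,p,W=snap("wrist"); X=cloud(d,p,W); print(X[200,300])
for lo,hi in((.103,.110),(.112,.119),(.175,.186)):
  for c in caps(X,lo,hi,40): print(*c)
cv2.imwrite("pics/w4.png",im)
```

```text
11.6 [ 0.43786894 -0.29793509  0.34735667] 0.05995732867328858 [0.81693524 0.14101824 0.19327041]
[ 0.40508652 -0.24510857 -0.0007851 ]
[116  31  29  28 585] [ 0.6441 -0.2099  0.1078] [ 644.7 -208.9] [23.3 23.2 72.1]
[ 77 142  18  22 114] [ 0.5894 -0.1033  0.1068] [ 590.1 -102.4] [ 9.9 22.9 75.4]
[308 171  22  22 366] [ 0.4384 -0.2974  0.1077] [ 438.  -297.2] [23.  22.9 52.6]
[ 25 175  22  22 140] [ 0.5903 -0.0323  0.1065] [590.4 -30.1] [12.4 23.8 73.3]
[139 174  18  21  88] [ 0.5306 -0.1388  0.1066] [ 530.7 -136.8] [10.4 22.9 81.9]
[ 95 211   9   8  43] [ 0.5309 -0.0638  0.1065] [531.4 -63.4] [ 4.1  9.3 89.5]
[252 218  21  20 327] [ 0.4242 -0.2141  0.1076] [ 424.3 -213.6] [22.8 22.7 62.6]
[148 233  19  16  81] [ 0.4727 -0.1041  0.1066] [ 473.2 -102.5] [23.   8.5 16.1]
[ 62 143  27  23 465] [ 0.5919 -0.0962  0.1159] [592.3 -95.5] [23.4 22.8 62. ]
[ 14 177  26  22 432] [ 0.5918 -0.0257  0.1159] [591.7 -24.5] [22.7 24.8  9.8]
[128 176  25  22 402] [ 0.5317 -0.1312  0.1159] [ 531.9 -130. ] [23.6 23.3 42.5]
[ 87 213  11   9  46] [ 0.5316 -0.0636  0.1155] [531.6 -63.2] [9.7 4.6 3.2]
[141 236  23  20 338] [ 0.4713 -0.0965  0.1158] [471.2 -95.4] [23.3 23.  75.8]
[ 18 222  45  40 835] [ 0.5316 -0.0628  0.179 ] [531.5 -61.2] [17.6 39.8 89.6]
```

First bottle stands upright in cell 0, cap top at 0.116 m, and the carrier has not moved. B is centred under the tool; picking it.

>>> {"api": "arm_command", "payload": {
  "plan": [
    [[0, 0.5, -15, 0, 0, 0, 60], [0, 0.5, -45, 0, 0, 0, 60], [0, 0.5, -80, 0, 0, 0, 60], [0, 0.5, -115, 0, 0, 0, 60], [0, 0.5, -150, 0, 0, 0, 60], [0, 0.5, -178, 0, 0, 0, 60], [0, 0.5, -192, 0, 0, 0, 60], [0, 0.5, -198, 0, 0, 0, 60], [0, 0.5, -198, 0, 0, 0, 60], [0, 0.5, -198, 0, 0, 0, 15]]
  ],
  "squeeze": 30
}}

```text
time_s: 12.9
eef_pos: [0.4387, -0.2971, 0.1503]
tool_rot: [[-0.865, 0.002, -0.502], [0.502, -0.001, -0.865], [-0.002, -1.0, -0.0]]
force: [0.1, -0.1, 0.6]
grip_width: 0.0434
```

>>> {"api": "arm_command", "payload": {
  "plan": [
    [[0, 0, 0, 0, 0, 0, 15], [0, 0, 0, 0, 0, 0, 15], [0, 0, 0, 0, 0, 0, 15], [0, 0, 0, 0, 0, 0, 15], [0, 0, 4, 0, 0, 0, 15], [0, 0, 15, 0, 0, 0, 15], [0, 0, 40, 0, 0, 0, 15], [0, 0, 80, 0, 0, 0, 15], [0, 0, 120, 0, 0, 0, 15], [0, 0, 160, 0, 0, 0, 15]]
  ]
}}

```text
time_s: 14.15
eef_pos: [0.4378, -0.2967, 0.3113]
tool_rot: [[-0.865, 0.0, -0.502], [0.502, -0.0, -0.865], [-0.0, -1.0, 0.0]]
force: [1.2, 0.5, -1.0]
grip_width: 0.0228
```

>>> {"api": "arm_command", "payload": {
  "plan": [
    [[2, 10, 15, 0, 0, 0, 15], [5, 42, 35, 0, 0, 0, 15], [10, 85, 50, 0, 0, 0, 15], [16, 130, 50, 0, 0, 0, 15], [22, 175, 50, 0, 0, 0, 15], [27, 215, 50, 0, 0, 0, 15], [31, 248, 50, 0, 0, 0, 15], [33, 266, 50, 0, 0, 0, 15], [33, 272, 50, 0, 0, 0, 15], [33, 272, 50, 0, 0, 0, 15]]
  ]
}}

```text
time_s: 15.4
eef_pos: [0.4707, -0.0249, 0.359]
tool_rot: [[-0.865, -0.001, -0.502], [0.502, -0.0, -0.865], [0.001, -1.0, 0.001]]
force: [0.3, -0.1, 0.3]
grip_width: 0.0228
```

Run:
```python
from h import *
s=telemetry.sense(); print(s["time_s"],s["eef_pos"],s["grip_width"],s["force"])
im,d,p,W=snap("wrist"); X=cloud(d,p,W)
c0=np.array([.4714,-.025])
m=(abs(X[...,2]-.0435)<.004)&(np.hypot(X[...,0]-c0[0],X[...,1]-c0[1])<.032)
q=X[m][:,:2]; print("ring",m.sum(),q.min(0),q.max(0))
from scipy.optimize import least_squares
r=least_squares(lambda a:np.hypot(*(q-a[:2]).T)-.0265,c0,loss="soft_l1",f_scale=.002); print(r.x)
for z0 in (.225,.24,.255):
    m=(abs(X[...,2]-z0)<.005)&(np.hypot(X[...,0]-c0[0],X[...,1]-c0[1])<.035)
    b=X[m][:,:2]; r=least_squares(lambda a:np.hypot(*(b-a[:2]).T)-.0195,c0,loss="soft_l1",f_scale=.002); print("bottle",z0,m.sum(),r.x)
```

```text
15.4 [ 0.47073942 -0.02492714  0.35903184] 0.02283630884079016 [ 0.25554802 -0.116105    0.32555985]
ring 466 [ 0.44124129 -0.05410713] [0.50060752 0.00453863]
[ 0.47126755 -0.02506814]
bottle 0.225 178 [ 0.46938661 -0.024738  ]
bottle 0.24 208 [ 0.46944571 -0.0247481 ]
bottle 0.255 267 [ 0.46942841 -0.02481305]
```

Ring fit is (0.4713,-0.0251) and the bottle is vertical at about (0.4700,-0.0248), so I shift 1 mm in x and lower.

>>> {"api": "arm_command", "payload": {
  "plan": [
    [[1, 0, -15, 0, 0, 0, 15], [1, 0, -45, 0, 0, 0, 15], [1, 0, -80, 0, 0, 0, 15], [1, 0, -115, 0, 0, 0, 15], [1, 0, -138, 0, 0, 0, 15], [1, 0, -150, 0, 0, 0, 15], [1, 0, -160, 0, 0, 0, 15], [1, 0, -170, 0, 0, 0, 15], [1, 0, -180, 0, 0, 0, 15], [1, 0, -188, 0, 0, 0, 15]]
  ]
}}

```text
time_s: 16.7
eef_pos: [0.4722, -0.0248, 0.171]
tool_rot: [[-0.865, 0.0, -0.502], [0.502, 0.0, -0.865], [-0.0, -1.0, -0.0]]
force: [-0.2, -0.0, 0.1]
grip_width: 0.0235
```

>>> {"api": "arm_command", "payload": {
  "plan": [
    [[0, 0, -4, 0, 0, 0, 15], [0, 0, -6, 0, 0, 0, 15], [0, 0, -8, 0, 0, 0, 15], [0, 0, -9, 0, 0, 0, 15], [0, 0, -10, 0, 0, 0, 15], [0, 0, -11, 0, 0, 0, 15], [0, 0, -12, 0, 0, 0, 15], [0, 0, -13, 0, 0, 0, 15], [0, 0, -13.5, 0, 0, 0, 15], [0, 0, -13.5, 0, 0, 0, 15]]
  ]
}}

```text
time_s: 17.95
eef_pos: [0.4723, -0.0249, 0.1582]
tool_rot: [[-0.865, 0.0, -0.502], [0.502, -0.0, -0.865], [-0.0, -1.0, -0.0]]
force: [-0.6, -0.5, 4.6]
grip_width: 0.0232
```

Floor contact (4.6 N) at the expected height. Releasing and rising.

>>> {"api": "arm_command", "payload": {
  "plan": [
    [[0, 0, 0.5, 0, 0, 0, 15], [0, 0, 0.5, 0, 0, 0, 25], [0, 0, 0.5, 0, 0, 0, 35], [0, 0, 0.5, 0, 0, 0, 45], [0, 0, 0.5, 0, 0, 0, 45], [0, 0, 10, 0, 0, 0, 45], [0, 0, 30, 0, 0, 0, 45], [0, 0, 65, 0, 0, 0, 45], [0, 0, 105, 0, 0, 0, 45], [0, 0, 145, 0, 0, 0, 45]]
  ]
}}

```text
time_s: 19.2
eef_pos: [0.4719, -0.0248, 0.3048]
tool_rot: [[-0.865, 0.0, -0.502], [0.502, 0.0, -0.865], [-0.0, -1.0, -0.0]]
force: [0.6, -1.3, -1.1]
grip_width: 0.0452
```

>>> {"api": "arm_command", "payload": {
  "plan": [
    [[2, -1, 20, 0, 0, 2, 45], [10, -6, 40, 0, 0, 6, 45], [20, -12, 55, 0, 0, 12, 50], [32, -19, 60, 0, 0, 18, 50], [44, -26, 60, 0, 0, 23, 50], [53, -32, 60, 0, 0, 27, 50], [59, -35, 60, 0, 0, 30, 50], [60, -36, 60, 0, 0, 30, 50], [60, -36, 60, 0, 0, 30, 50], [60, -36, 60, 0, 0, 30, 50]]
  ]
}}

```text
time_s: 20.45
eef_pos: [0.5319, -0.0606, 0.363]
tool_rot: [[-1.0, -0.0, -0.002], [0.002, 0.0, -1.0], [0.0, -1.0, -0.0]]
force: [0.1, -0.2, 0.7]
grip_width: 0.0499
```

Run:
```python
from h import *
s=telemetry.sense(); print(s["time_s"],s["eef_pos"],s["tool_rot"].round(3),s["grip_width"],s["force"])
im,d,p,W=snap("wrist"); X=cloud(d,p,W)
for lo,hi in((.112,.119),(.174,.186)):
  for c in caps(X,lo,hi,40): print(*c)
cv2.imwrite("pics/w5.png",im)
```

```text
20.45 [ 0.53186312 -0.0606394   0.36302795] [[-1.    -0.    -0.002]
 [ 0.002  0.    -1.   ]
 [ 0.    -1.    -0.   ]] 0.04985608915104279 [ 0.12470792 -0.24135669  0.69537451]
[579   0  37  55 338] [ 0.6798 -0.3186  0.1156] [ 676.6 -324.6] [61.8 14.8 41. ]
[274 113  22  23 405] [ 0.5924 -0.024   0.1158] [592.4 -23.8] [22.4 22.5 89.5]
[341 113  23  23 402] [ 0.5923 -0.0944  0.1158] [592.1 -94.5] [22.4 22.4 45.1]
[246 170  22  22 350] [0.5319 0.0096 0.1157] [531.5   9.8] [23.1 22.5 11.7]
[371 170  22  21 346] [ 0.5322 -0.1293  0.1156] [ 531.7 -129.5] [22.7 22.5 46.3]
[280 221  20  19 304] [ 0.472  -0.0251  0.1155] [471.4 -24.9] [22.5 22.8 87.8]
[339 221  20  19 295] [ 0.4717 -0.0947  0.1156] [471.4 -95. ] [23.  22.  45.4]
[310 175  18  42 706] [ 0.5331 -0.0599  0.1791] [532.1 -59.6] [38.7 15.5  0.3]
```

View pics/w5.png

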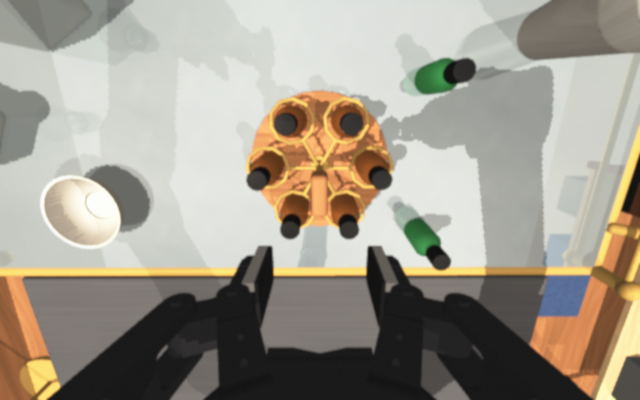

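All six caps sit at 0.1155–0.1159 m at the exact cell positions: bottles upright at (286,123), (351,121), (258,178), (380,178), (290,228), (348,228), with the grip bar at (319,196), centre (0.5322,-0.0597). Descending on the grip.

>>> {"api": "arm_command", "payload": {
  "plan": [
    [[0, 1, -10, 0, 0, 0, 50], [0, 1, -30, 0, 0, 0, 50], [0, 1, -55, 0, 0, 0, 50], [0, 1, -80, 0, 0, 0, 50], [0, 1, -105, 0, 0, 0, 50], [0, 1, -125, 0, 0, 0, 50], [0, 1, -138, 0, 0, 0, 50], [0, 1, -145, 0, 0, 0, 50], [0, 1, -145, 0, 0, 0, 50], [0, 1, -145, 0, 0, 0, 30]]
  ]
}}

```text
time_s: 21.75
eef_pos: [0.5326, -0.0599, 0.2185]
tool_rot: [[-1.0, 0.001, -0.002], [0.002, -0.0, -1.0], [-0.001, -1.0, 0.0]]
force: [0.8, -1.2, 0.1]
grip_width: 0.0329
```

>>> {"api": "arm_command", "payload": {
  "plan": [
    [[0, 0, 0, 0, 0, 0, 22], [0, 0, 0, 0, 0, 0, 18], [0, 0, 0, 0, 0, 0, 10], [0, 0, 0, 0, 0, 0, 8], [0, 0, 0, 0, 0, 0, 5], [0, 0, 0, 0, 0, 0, 5], [0, 0, 0, 0, 0, 0, 5], [0, 0, 0, 0, 0, 0, 5], [0, 0, 0, 0, 0, 0, 5], [0, 0, 0, 0, 0, 0, 5]]
  ],
  "squeeze": 80
}}

```text
time_s: 23.0
eef_pos: [0.5323, -0.06, 0.2184]
tool_rot: [[-1.0, 0.001, -0.002], [0.002, -0.0, -1.0], [-0.001, -1.0, 0.0]]
force: [-1.8, -0.4, 5.8]
grip_width: 0.0148
```

Gripped (14.8 mm, firm on the 16 mm bar). Lifting gently.

>>> {"api": "arm_command", "payload": {
  "plan": [
    [[0, 0, 1, 0, 0, 0, 5], [0, 0, 3, 0, 0, 0, 5], [0, 0, 6, 0, 0, 0, 5], [0, 0, 11, 0, 0, 0, 5], [0, 0, 17, 0, 0, 0, 5], [0, 0, 24, 0, 0, 0, 5], [0, 0, 31, 0, 0, 0, 5], [0, 0, 36, 0, 0, 0, 5], [0, 0, 39, 0, 0, 0, 5], [0, 0, 40, 0, 0, 0, 5]]
  ]
}}

```text
time_s: 24.25
eef_pos: [0.5322, -0.0599, 0.2581]
tool_rot: [[-1.0, 0.0, -0.002], [0.002, -0.0, -1.0], [-0.0, -1.0, 0.0]]
force: [-0.1, 0.5, -9.4]
grip_width: 0.0145
```

```bash
cat > chk.py <<'E'
from h import *
s=telemetry.sense(); print(s["time_s"],s["eef_pos"],s["grip_width"],s["force"],s["torque"],abs(s["dq"]).max())
im,d,p,W=snap("wrist"); X=cloud(d,p,W); h=s["eef_pos"][2]-.2184; print("lift",h)
for c in caps(X,.112+h,.120+h,40): print(*c)
m=(abs(X[...,2]-.008-h)<.008)&(np.hypot(X[...,0]-.532,X[...,1]+.06)<.11)
q=X[m]; A=np.c_[q[:,:2]-[.532,-.06],np.ones(len(q))]; r=np.linalg.lstsq(A,q[:,2],rcond=None)[0]
print("disc tilt deg",np.degrees(r[:2]),"top z",r[2],len(q))
im,d,p,W=snap("scene"); cv2.imwrite("pics/sc_%d.png"%(s["time_s"]*10),cv2.resize(im[120:270,180:380],None,fx=4,fy=4,interpolation=cv2.INTER_CUBIC))
E
python3 chk.py
```

```text
24.25 [ 0.53216044 -0.05987517  0.25806292] 0.01449337477027966 [-0.08543115  0.47747517 -9.40495267] [ 0.04350313 -0.04250372 -0.00469332] 0.015202458549741248
lift 0.03966292400770696
[ 238  118   41   41 1303] [ 0.5924 -0.0245  0.1553] [592.2 -24.2] [22.9 23.  59.4]
[ 358  118   42   42 1302] [ 0.5921 -0.0944  0.1553] [591.8 -94.6] [23.3 22.9 16.3]
[ 193  217   39   35 1019] [0.5322 0.0094 0.1552] [531.6   9.9] [23.2 23.4 49.7]
[ 408  216   39   35 1008] [ 0.5322 -0.129   0.1552] [ 531.5 -129.5] [23.6 22.5 46.3]
[313 226  14   6  63] [ 0.5356 -0.0596  0.1554] [535.2 -59.8] [ 8.5  2.7 89.1]
disc tilt deg [-0.09965018  0.04605533] top z 0.04766336131959661 12296
```

The carrier hangs level (tilt 0.1°) and has risen the full 40 mm. Another 60 mm, then a settle.

>>> {"api": "arm_command", "payload": {
  "plan": [
    [[0, 0, 2, 0, 0, 0, 5], [0, 0, 6, 0, 0, 0, 5], [0, 0, 13, 0, 0, 0, 5], [0, 0, 22, 0, 0, 0, 5], [0, 0, 32, 0, 0, 0, 5], [0, 0, 42, 0, 0, 0, 5], [0, 0, 51, 0, 0, 0, 5], [0, 0, 57, 0, 0, 0, 5], [0, 0, 60, 0, 0, 0, 5], [0, 0, 61, 0, 0, 0, 5]]
  ]
}}

```text
time_s: 25.6
eef_pos: [0.5321, -0.0598, 0.3189]
tool_rot: [[-1.0, -0.0, -0.002], [0.002, -0.0, -1.0], [0.0, -1.0, 0.0]]
force: [0.4, 0.1, -8.8]
grip_width: 0.0151
```

>>> {"api": "arm_command", "payload": {
  "plan": [
    [[0, 0, 0, 0, 0, 0, 5], [0, 0, 0, 0, 0, 0, 5], [0, 0, 0, 0, 0, 0, 5], [0, 0, 0, 0, 0, 0, 5], [0, 0, 0, 0, 0, 0, 5], [0, 0, 0, 0, 0, 0, 5], [0, 0, 0, 0, 0, 0, 5], [0, 0, 0, 0, 0, 0, 5], [0, 0, 0, 0, 0, 0, 5], [0, 0, 0, 0, 0, 0, 5]]
  ]
}}

```text
time_s: 26.85
eef_pos: [0.5321, -0.0598, 0.3189]
tool_rot: [[-1.0, -0.0, -0.002], [0.002, 0.0, -1.0], [0.0, -1.0, -0.0]]
force: [0.7, -0.4, -8.9]
grip_width: 0.0151
```

```bash
python3 chk.py; ls -t pics | head -1; cp pics/$(ls -t pics | head -1) pics/final.png
```

```text
26.85 [ 0.53213584 -0.05983253  0.31889428] 0.015122418210851491 [ 0.66545357 -0.42279388 -8.89545965] [-0.01512159  0.02560724 -0.0147838 ] 0.004093850749866456
lift 0.10049428273663583
[ 238  118   41   41 1304] [ 0.5923 -0.0244  0.2162] [592.1 -24.2] [23.  23.  58.7]
[ 359  118   41   42 1304] [ 0.5921 -0.0944  0.2161] [591.9 -94.6] [23.  23.2 72.6]
[ 193  216   39   36 1021] [0.5322 0.0094 0.2161] [531.5  10. ] [23.3 23.1 14.7]
[ 409  216   38   35 1013] [ 0.5322 -0.129   0.216 ] [ 531.5 -129.4] [23.  23.  12.5]
[313 226  14   6  62] [ 0.5355 -0.0599  0.2163] [535.  -59.7] [2.9 8.4 0.7]
disc tilt deg [-0.10567388  0.0466351 ] top z 0.10849547934022621 12290
sc_268.png
```

View pics/final.png

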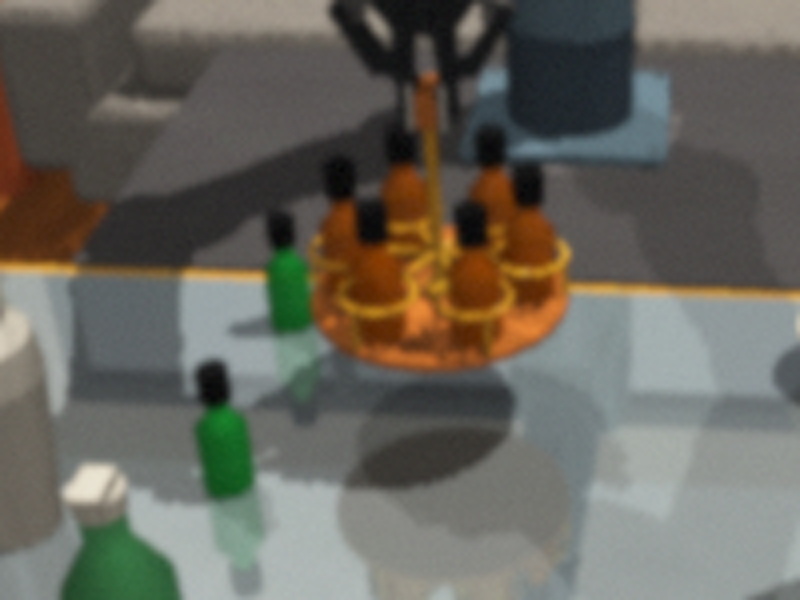

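The picture shows the carrier held by its grip at (427,100), with six amber bottles upright in their rings and the underside clear of the mirror. The green bottles at (290,270) and (225,430) are still standing. Handing in.

```bash
python3 -c "
from cell import order; print(order.hand_in())"
```

```text
the job is handed in; nothing more can be done
None
```

I set the two amber spares in the empty cells (0 and 2), lowering each until it touched the cell floor. Then I gripped the full carrier by its walnut bar at 80 N, lifted it 100 mm, and handed in at about 27 s while still holding it.

- **Carrier:** the last checks put its underside about 100 mm above the mirror. The tilt was 0.1°, the joints were still to 0.004 rad/s, and the grip showed no slip.
- **Bottles:** before the lift, all six caps were at the right height (0.116 m) and in their cells. At the end I measured four of them; the two nearest the base were outside the height measurement, but all six stand upright in the last picture.
- **Everything else:** the gripper touched nothing else, and the green bottles still stand where they were. I did not measure the decanters, shaker and bowl again at the end.
- **Disagreement:** the top and wrist cameras differed by about 4 mm in y. I used the wrist camera's values, and the ring fits and contact heights agreed with them.

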